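# Close a polish jar and show its medallion to the product camera

## Task

On the jewellery stall, one jar in the wooden rack - the tall square one with the round medallion on one side - has a loose screw cap: turn the cap clockwise until it is fully tight while the jar stands in its well. Then lift the jar out and present it in the air to the product camera on the stand: the medallion centred on the lens axis about 120 mm in front of the lens and squarely facing it, cap end up, the jar leaning back just as much as the camera looks down. Finish while still holding the jar still there, cap tight; leave the camera, the other jars and the jewellery undisturbed.

Things in the scene. Friction and masses are not known exactly. Their poses are not given: they have to be found in the camera images.
- jar_center (a point): Centre (half-way up) of the tall square jar to handle: white body 56 x 56 x 58 mm high, short neck, round knurled brass cap 46 mm wide reaching from 14 to 50 mm above this point; underside 50 mm below it. About 0.25 kg. z: the jar's axis, up through the cap; +x points out of the medallion side. It stands with about 2 mm play in any one of the rack's three wells.
- medallion (a point): Centre of the outer face of the jar's round brass medallion with a dark centre (36 mm disc on the +x side of the jar): 30 mm along +x and 16 mm below jar_center. Same axes as jar_center.
- cap (a joint): Turn of the jar's captive screw cap, rad: 0 fully tight (a stop), growing as it loosens (anticlockwise from above); starts 0.7 to 1.3, does not rise or come off. Friction about 0.06 N m, stays where left; the well stops the jar turning along. A dark ridge on its top points from the centre to the medallion side when tight. The jar can be carried by its cap.
- lens (a point): Centre of the front glass of the product camera's lens (on a fixed stand), about 0.2 m above the far side of the table. It looks along this frame's -x (roughly to the robot, 0.15 to 0.45 rad down); z is up in its picture. The medallion belongs 120 mm from here along -x, with the jar's +x along this frame's +x and the jar's z along this frame's z.
- rack: Fixed wooden rack, 92 x 325 x 28 mm high, origin under its centre; three square wells in a row along its y at -105, 0 and +105 mm, each 61 mm wide and 14 mm deep (well floor 14 mm above the table). The medallion side of the jar faces the rack's +x, roughly away from the robot.
- round_jar: Bystander: round white jar 56 mm in diameter with the same kind of cap, 100 mm high, in another well of the rack. Origin under its centre.
- short_jar: Bystander: short square white jar 56 x 56 mm with a low cap, 56 mm high, in the remaining well. Origin under its centre.
- disc_pendant: Bystander: flat brass disc 42 mm wide, 4 mm thick with a lug, lying between the rack and the camera.
- bar_pendant: Bystander: brass bar 55 x 12 x 5 mm lying on the right of the table.
- bangle: Bystander: brass bangle 70 mm in diameter, 12 mm high, lying on the left.
- ring_cone: Bystander: dark wooden ring cone, 48 mm foot, 77 mm high, standing on the right.
- tile: Bystander: marble display tile 120 x 120 x 12 mm lying on the left, far side.
- jar: The same jar as jar_center, with its origin under the centre of its base; same axes.
Things that resemble listed ones, but are neither listed nor needed, are in the scene too. Leave any green or pink look-alike of the jar alone.

How it is judged:
By the outcome, as a careful person would: the job done as asked, in the order asked, and still so for the second after the job is handed in, while the arm keeps its last pose, push and grip.
It also fails if it takes over 42 s, if anything falls off the work surface, if the arm or the gripper's body presses on something with over 40 N, if the wrist force passes 120 N, or if a joint passes its speed limit or range.

## Robot

A 6-joint arm with a two-finger parallel gripper is mounted at the origin on the work surface. World frame = base frame: x ahead of the robot, y to its left, z up, the work surface at z = 0. Lengths are in m, angles in rad, forces in N, time in s.
With the tool pointing down it reaches from about 0.3 to 0.85 m from the base axis. Payload 5.4 kg.
Tool frame: the origin (TCP) lies on the centre line of the jaws, within the pads' length; the fingertips stand 17 mm ahead of it and the grasp point (between the pads) lies 2 mm behind it; z points along the fingers, y is the line along which they close (so a half turn about z gives the same grasp; the last joint's range is limited). The gripper opens to 85 mm and grips with 20 to 120 N. Pads are 22 mm wide; open, the fingers measure 114 mm over their backs; the gripper's body (76 mm by 85 mm) begins 54 mm behind the grasp point. The pads swing forward as they close: fully open they stand 13 mm farther back than shut.
Start: joints at [1.079, 0.158, 1.597, -0, 1.386, -0.21], TCP at [0.16, 0.552, 0.221] pointing down, gripper open.
Joint ranges: [-2.91, 2.91], [-0.94, 2.29], [0.18, 2.7], [-1.29, 4.43], [0.17, 2.64], [-3, 3]. Speed limits (rad/s): [2.57, 2.57, 3.14, 3.14, 3.14, 3.14].

## Interface

Orientations are given as a 3x3 rotation matrix whose columns are the frame's x, y, z axes.
In Python, from rig import sensors, capture, camera_model, bot gives the robot as it stands.
- The arm moves only by the shell command python3 -m jog 'ROWS' [FORCE]. ROWS is JSON, a list of rows, each an object with "slide": the shift along the tool's x, y, z in units of 300 mm (1.0 is 300 mm), a list of three; "angular": the turn, a rotation vector about the tool's x, y, z in units of 30 degrees (1.0 is 30 degrees), a list of three; "fingers": the opening, from 0 (shut) to 1 (fully open). A call has exactly 10 rows; each row is the pose to reach, as a shift and turn from the pose commanded when the call began, along the tool's axes at that moment; what a row does not reach only later rows make up. A row lasts 1/8 s, in which the tool goes at most 62.5 mm and 10.7 degrees, less where a joint would pass 70% of its speed; a pose out of reach is approached as far as the arm can. A call with a number of a shift or a turn outside -1 to 1 is refused whole. A call with a gripper value outside its range is refused whole. The fingers move at their own pace and stop on an object; FORCE is the grip in N (left out, the last holds). Time passes only in rows, so rows that repeat a pose let the fingers close, or fill a call up. It gives the time, the measured TCP pose, the force, the opening and the grip force at its end, in the units of the state.
- sensors.read_state(): the state, without advancing time (a new reading comes with each control period).
- capture(name): name is "side" or "top"; returns the picture (480x640x3 uint8, red, green, blue); there is no depth.
- camera_model(name): a dict with "intrinsics" (3x3 intrinsics, pixels), "R" (3x3) and "t" (3): a world point X has camera coordinates R X + t. Camera axes: x right, y down, z forward; pixel columns grow to the right and rows downward; lengths in m; the calibration is good to about 2 mm. A picture is of the moment at which its call begins. camera_model takes no time and is no camera call.
- bot.close_job(): hands the job in; it is judged then, once.
The state is a dict: "clock": time; "q": joint angles; "joint_velocities": joint speeds; "joint_efforts": joint torques, N m; "ee_pos": TCP position; "tool_rot": TCP orientation; "ft_force": force on the tool from outside, world axes, zero at the start; "torque": the same for the moment, N m; "width": finger opening in m; "grip_force": force on a finger pad.
Only numpy, scipy, OpenCV 4.12 (cv2) and the standard library are available. Lean on these libraries where they do the work, as an engineer would, in place of code of your own. Each camera call takes 0.05 s, during which the arm holds its last target. There are 200 camera calls.

## Working session

There is one attempt and no reset: what is moved stays moved. The work goes in short steps, Python scripts to look and compute and a shell command to move; the robot and the scene stay as the last step left them, time stands still between calls to the robot, and variables do not carry over. Pictures are saved under pics/ and viewed, at most 10 in all, crops included, and the job is handed in when it is done.

```bash
ls; mkdir -p pics
python3 - <<'E'
from rig import sensors, capture, camera_model, bot
import cv2, numpy as np
for n in("side","top"):
    im=capture(n); cv2.imwrite(f"pics/{n}0.png",im[:,:,::-1]); m=camera_model(n)
    print(n,m["intrinsics"],m["R"],m["t"],-np.array(m["R"]).T@m["t"])
s=sensors.read_state(); print(s)
E
```

```text
pics
side [[458.03471143   0.         317.4537509 ]
 [  0.         458.03471143 238.34298115]
 [  0.           0.           1.        ]] [[ 8.62026461e-01 -5.06862910e-01  6.09509140e-04]
 [-2.84410448e-01 -4.84694154e-01 -8.27153114e-01]
 [ 4.19548660e-01  7.12854520e-01 -5.61976294e-01]] [-0.48002403  0.30364864  0.788026  ] [ 0.16953901 -0.65787755  0.69430843]
top [[479.80392565   0.         315.72153055]
 [  0.         479.80392565 239.4813257 ]
 [  0.           0.           1.        ]] [[-1.91590824e-02 -9.99809696e-01 -3.67448939e-03]
 [-9.88099200e-01  1.94954285e-02 -1.52577521e-01]
 [ 1.52620120e-01  7.07514727e-04 -9.88284675e-01]] [-2.98677911e-04  5.65304142e-01  1.00039310e+00] [ 0.40589073 -0.01202726  1.07492477]
{'clock': 0.1, 'q': array([ 1.07889483e+00,  1.59013969e-01,  1.59811685e+00,  3.37885979e-05,
        1.38623355e+00, -2.10105892e-01]), 'joint_velocities': array([ 0.00073491, -0.00184476, -0.00241146, -0.00108268,  0.00160827,
       -0.0004619 ]), 'joint_efforts': array([-2.65336648e-04, -3.96996295e+01, -3.32335854e+01, -1.49519456e-04,
        4.31133754e-03,  2.87328510e-05]), 'ee_pos': array([0.15963359, 0.55180139, 0.22009441]), 'tool_rot': array([[-9.60555756e-01,  2.78086118e-01, -8.66061260e-04],
       [ 2.78087176e-01,  9.60554596e-01, -1.54596406e-03],
       [ 4.01987981e-04, -1.72582521e-03, -9.99998430e-01]]), 'ft_force': array([ 0.01980092,  0.1625291 , -0.02521784]), 'torque': array([0.00510046, 0.07187089, 0.02752435]), 'grip_force': 0.0, 'width': 0.08496107486773874}
```

View pics/side0.png

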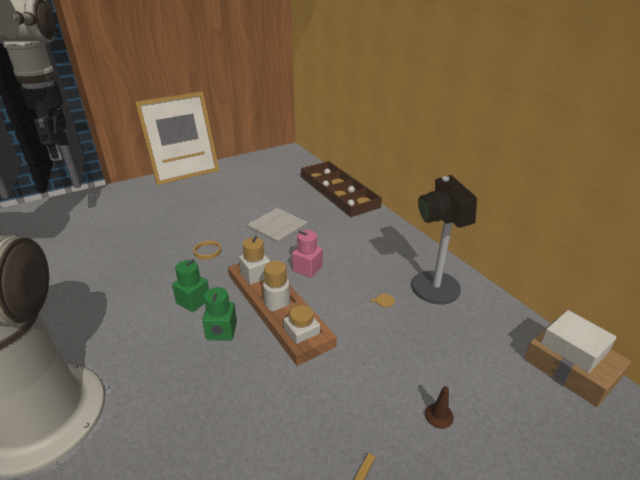

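View pics/top0.png

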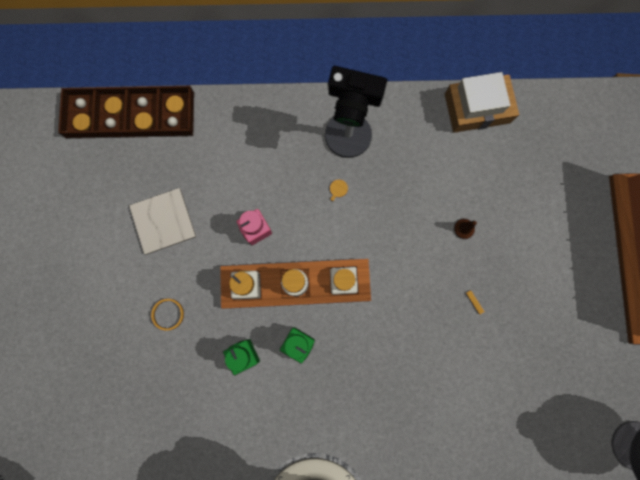

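The side view shows the rack's jars: a tall square one at (254,262), a round one at (276,287) and a short one at (302,322). The product camera is at (445,205). In the top view the jars are at (243,284), (293,281) and (344,280), and the camera is at (355,90). The look-alikes are green at (240,357) and (297,345), and pink at (254,226). The white tall square jar in the left well, with a ridge on its cap, fits the description. I'll confirm it in one enlarged crop.

Run:
```python
import cv2, numpy as np
s=cv2.imread("pics/side0.png");t=cv2.imread("pics/top0.png")
def c(im,x,y,w,h): return cv2.resize(im[y:y+h,x:x+w],(400,300),interpolation=cv2.INTER_CUBIC)
o=np.vstack([np.hstack([c(s,224,227,64,48+12),c(t,214,260,64,48)]),np.hstack([c(s,408,168,80,60),c(t,317,60,80,60)])])
cv2.imwrite("pics/crop1.png",o)
```

```text
(no output)
```

View pics/crop1.png

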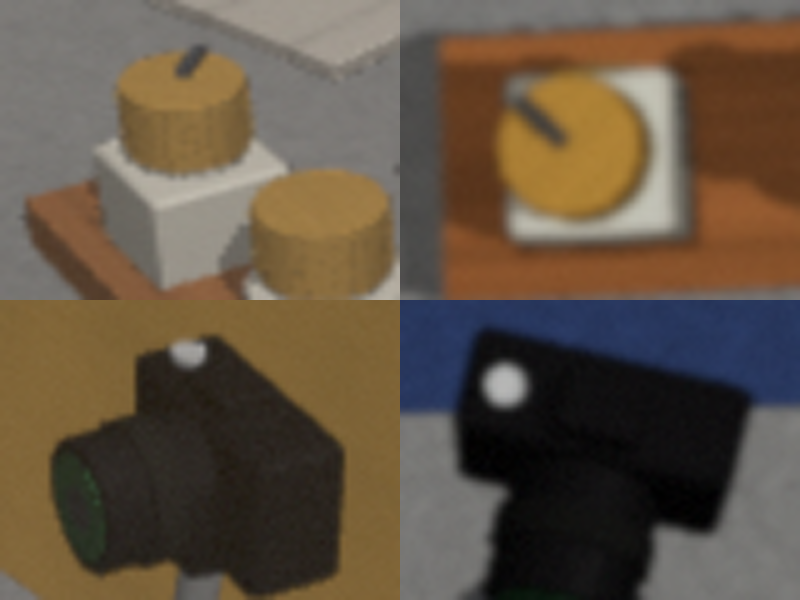

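The crop confirms it: a white square body with a tall knurled brass cap, its dark ridge turned about 55° anticlockwise from the far side. Next I'll measure the jar, rack and product camera. First a contrast-enhanced look at the camera, since its edges are dark.

Run:
```python
import cv2, numpy as np
from rig import capture
S=np.mean([capture("side").astype(float) for _ in range(6)],0);T=np.mean([capture("top").astype(float) for _ in range(6)],0)
np.savez("avg.npz",S=S,T=T)
def c(im,x,y,w,h):
    g=np.clip(im[y:y+h,x:x+w,::-1]*3.2,0,255).astype(np.uint8); return cv2.resize(g,(w*8,h*8)[:2],interpolation=cv2.INTER_CUBIC)
a=c(S,410,170,50,75);a2=c(S,410,170,70,75);b=c(T,322,60,30,75)
A=c(S,414,172,66,60);A=cv2.resize(A,None,fx=.75,fy=.75);B=c(T,324,62,66,66);B=cv2.resize(B,None,fx=.75,fy=.75)
o=np.zeros((400,800,3),np.uint8);o[:A.shape[0],:A.shape[1]]=A;o[:B.shape[0],400:400+B.shape[1]]=B
cv2.imwrite("pics/cam1.png",o)
```

```text
(no output)
```

View pics/cam1.png

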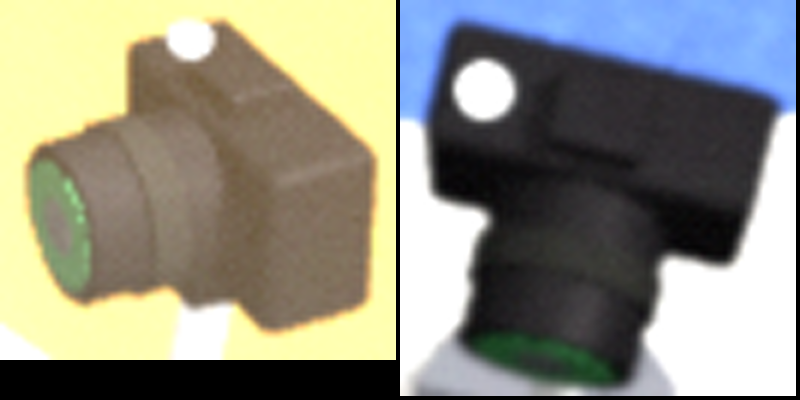

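The green front glass centre is at about side (424,209) and top (348,121.5). The body's rear-top edge and its −y face are visible in the side view, so I can triangulate everything.

```bash
cat > h.py <<'E'
import numpy as np, cv2
from rig import camera_model
M={n:{k:np.array(v,float) for k,v in camera_model(n).items()} for n in("side","top")}
def ray(n,u):
    m=M[n]; d=m["R"].T@np.linalg.solve(m["intrinsics"],[u[0],u[1],1]); return -m["R"].T@m["t"],d/np.linalg.norm(d)
def proj(n,X):
    m=M[n]; p=m["intrinsics"]@(m["R"]@np.array(X)+m["t"]); return p[:2]/p[2]
def tri(us,ut):
    a,b=ray("side",us);c,d=ray("top",ut)
    s=np.linalg.lstsq(np.c_[b,-d],c-a,rcond=None)[0]; p=a+s[0]*b;q=c+s[1]*d
    return (p+q)/2,np.linalg.norm(p-q)
def onz(n,u,z):
    a,b=ray(n,u); return a+b*(z-a[2])/b[2]
def J(n,X,h=1e-4): return np.array([(proj(n,X+h*e)-proj(n,X-h*e))/(2*h) for e in np.eye(3)]).T
E
python3 - <<'E'
from h import *
np.set_printoptions(precision=4,suppress=True)
d=np.load("avg.npz");S,T=d["S"],d["T"]
print("capTop",tri((253.3,243.6),(241.1,283.2)))
rt=tri((414+228/6,172+21/6),(324+57/6,62+21/6)); rr=tri((414+374/6,172+156/6),(324+377/6,62+103/6)); fb=tri((414+270/6,172+331/6),(324+334/6,62+264/6))
print("body",rt,rr,fb)
y=rt[0]-rr[0];print("len",np.linalg.norm(y),"yaw(of +x)",np.arctan2(-y[0],y[1]), "z tilt",y[2])
# green mask
Q=[];b=[];cs=[]
for n,I,(x0,x1,y0,y1) in(("side",S,(412,436,190,225)),("top",T,(330,372,108,132))):
    r,g,bl=I[y0:y1,x0:x1].transpose(2,0,1)
    m=((g-r>8)&(g-bl>8)).astype(np.uint8)
    c=max(cv2.findContours(m,0,1)[0],key=cv2.contourArea); h=cv2.convexHull(c)
    f=np.zeros_like(m);cv2.fillPoly(f,[h],1); ys,xs=np.nonzero(f); P=np.c_[xs+x0,ys+y0]
    cs.append(P.mean(0)); print(n,len(P),P.mean(0),P.min(0),P.max(0)); C=np.cov(P.T)-np.eye(2)/12
    Q.append(C)
X,e=tri(*cs);print("lens",X,e)
A=[];B=[]
for n,C in zip(("side","top"),Q):
    j=J(n,X)
    for a,c in((0,0),(0,1),(1,1)):
        A.append([j[a,i]*j[c,k]+(j[a,k]*j[c,i] if i!=k else 0) for i in range(3) for k in range(i,3)]);B.append(C[a,c])
q=np.linalg.solve(A,B);S3=np.array([[q[0],q[1],q[2]],[q[1],q[3],q[4]],[q[2],q[4],q[5]]])
w,v=np.linalg.eigh(S3);print("radii",2*np.sqrt(np.abs(w)),np.sign(w),"n",v[:,0])
# direction from image line through a side-view edge, perpendicular to yaw y axis
yh=np.array([y[0],y[1],0]);yh/=np.linalg.norm(yh)
def ed(p,q):
    f=lambda u:ray("side",(414+u[0]/6,172+u[1]/6))[1]
    dd=np.cross(np.cross(f(p),f(q)),yh);return dd/np.linalg.norm(dd)
for p,qq in(((374,160),(369,303)),((275,183),(270,328)),((372,158),(277,183)),((368,306),(275,330))): print("edge",ed(p,qq))
# rack
hsv=cv2.cvtColor(T.astype(np.uint8),cv2.COLOR_RGB2HSV);m=cv2.inRange(hsv,(5,110,60),(16,255,255));m[:250]=0;m[315:]=0;m[:,:205]=0;m[:,385:]=0
c=np.vstack(cv2.findContours(m,0,1)[0]);bx=cv2.boxPoints(cv2.minAreaRect(c));print("rack px",bx.tolist(),np.array([onz("top",p,.028) for p in bx]))
E
```

```text
capTop (array([0.4707, 0.1398, 0.109 ]), np.float64(0.003297511301267388))
body (array([ 0.852 , -0.0509,  0.2626]), np.float64(0.004104879418112992)) (array([ 0.8231, -0.1464,  0.263 ]), np.float64(0.00356373979909391)) (array([ 0.7995, -0.1401,  0.2008]), np.float64(0.002266804922819492))
len 0.09978405706416536 yaw(of +x) -0.2944394768477138 z tilt -0.00035500308642688605
side 17 [425.5882 205.2353] [424 202] [427 209]
top 89 [347.7865 120.8652] [338 118] [358 124]
lens [ 0.7605 -0.0768  0.2301] 0.0066431474496614915
radii [2316142.9697       0.011  1073216.1483] [-1. -1.  1.] n [-0.5556 -0.2982  0.7761]
edge [ 0.1724 -0.0523 -0.9836]
edge [ 0.1513 -0.0459 -0.9874]
edge [-0.9464  0.287  -0.1481]
edge [-0.9482  0.2875 -0.1351]
rack px [[218.8982391357422, 265.66619873046875], [368.17333984375, 258.075927734375], [370.32403564453125, 300.37335205078125], [221.0489501953125, 307.963623046875]] [[ 0.5137  0.2019  0.028 ]
 [ 0.524  -0.1255  0.028 ]
 [ 0.4319 -0.1269  0.028 ]
 [ 0.4218  0.1962  0.028 ]]
```

```bash
cat >> h.py <<'E'
from scipy.spatial.transform import Rotation as Ro
def step(P,R,s=None):
    "slide/angular (in units) from the present pose to TCP position P, rotation R"
    from rig import sensors
    s=s or sensors.read_state(); R0=Ro.from_matrix(s["tool_rot"]).as_matrix()
    print("slide",np.round(R0.T@(np.array(P)-s["ee_pos"])/.3,3),"ang",np.round(np.degrees(Ro.from_matrix(R0.T@R).as_rotvec())/30,3))
def down(yaw): # tool y axis at yaw, z down
    y=np.array([np.cos(yaw),np.sin(yaw),0]);z=np.array([0,0,-1.]);return np.c_[np.cross(y,z),y,z]
E
python3 - <<'E'
from h import *
np.set_printoptions(precision=4,suppress=True)
d=np.load("avg.npz");S,T=d["S"],d["T"]
f=lambda a,b:tri((413.58+a[0]/6,171.58+a[1]/6),(323.58+b[0]/6,61.58+b[1]/6))
print("lens vis",f((60,223),(141,357)))
Q=[];cs=[]
for n,I,(x0,x1,y0,y1),th in(("side",S,(412,436,190,226),1.15),("top",T,(330,372,108,132),1.15)):
    I=cv2.resize(I[y0:y1,x0:x1],None,fx=8,fy=8,interpolation=cv2.INTER_LINEAR)
    r,g,bl=I.transpose(2,0,1)
    m=((g>th*r)&(g>th*bl)&(g<90)).astype(np.uint8); m=cv2.morphologyEx(m,cv2.MORPH_OPEN,np.ones((5,5),np.uint8))
    c=max(cv2.findContours(m,0,1)[0],key=cv2.contourArea); h=cv2.convexHull(c)
    (cx,cy),(a,b),an=cv2.fitEllipse(h); ff=np.zeros_like(m);cv2.fillPoly(ff,[h],1);ys,xs=np.nonzero(ff);P=np.c_[(xs+.5)/8-.5+x0,(ys+.5)/8-.5+y0]
    cs.append(P.mean(0));Q.append(np.cov(P.T));print(n,P.mean(0),P.min(0),P.max(0),"ell",a/8,b/8,an)
X,e=tri(*cs);print("lens",X,e)
r=.5*0
# normals: for each view, predicted ellipse axis ratio for candidate yaw/pitch
for n,C in zip(("side","top"),Q):
    w=np.sqrt(np.linalg.eigvalsh(C));j=J(n,X)
    print(n,"meas ratio",w[0]/w[1],"r",[round(2*k*1,2) for k in w])
    for p in(.1,.15,.2,.25):
        row=[]
        for ps in(-.35,-.29,-.23):
            x=np.array([np.cos(p)*np.cos(ps),np.cos(p)*np.sin(ps),np.sin(p)]);k=np.sqrt(np.maximum(np.linalg.eigvalsh(j@(np.eye(3)-np.outer(x,x))@j.T),0));row.append(round(k[0]/k[1],3))
        print(p,row)
step((.35,.30,.22),down(1.289+np.radians(26)))
E
```

```text
lens vis (array([ 0.7615, -0.0749,  0.2214]), np.float64(0.0018779732156479038))
side [424.0333 208.9146] [419.3125 199.1875] [428.3125 219.0625] ell 7.806821346282959 21.249248504638672 165.7730255126953
top [347.7408 120.973 ] [335.0625 116.3125] [360.4375 125.6875] ell 7.3738532066345215 26.503042221069336 104.04296875
lens [ 0.7616 -0.0761  0.2216] 0.0018683650780519792
side meas ratio 0.35139264527830666 r [np.float64(3.72), np.float64(10.57)]
0.1 [np.float64(0.331), np.float64(0.379), np.float64(0.425)]
0.15 [np.float64(0.304), np.float64(0.351), np.float64(0.396)]
0.2 [np.float64(0.275), np.float64(0.322), np.float64(0.367)]
0.25 [np.float64(0.246), np.float64(0.292), np.float64(0.337)]
top meas ratio 0.2788668806624825 r [np.float64(3.7), np.float64(13.27)]
0.1 [np.float64(0.3), np.float64(0.303), np.float64(0.305)]
0.15 [np.float64(0.25), np.float64(0.254), np.float64(0.255)]
0.2 [np.float64(0.2), np.float64(0.203), np.float64(0.205)]
0.25 [np.float64(0.149), np.float64(0.153), np.float64(0.154)]
slide [-0.843 -0.632  0.003] ang [ 0.     0.    -0.867]
```

The lens is at (0.762, −0.076, 0.2215) with yaw ≈ −0.29 and pitch ≈ 0.15. The body edges and the ellipse ratios agree on this, and the height fits the stated 0.2 m. The cap is at (0.470, 0.141), which matches both the triangulation and the rack well.

```bash
python3 -m jog '[{"slide":[-0.14,-0.105,0],"angular":[0,0,-0.15],"fingers":1},{"slide":[-0.28,-0.21,0],"angular":[0,0,-0.3],"fingers":1},{"slide":[-0.42,-0.315,0],"angular":[0,0,-0.45],"fingers":1},{"slide":[-0.56,-0.42,0],"angular":[0,0,-0.6],"fingers":1},{"slide":[-0.7,-0.525,0],"angular":[0,0,-0.75],"fingers":1},{"slide":[-0.843,-0.632,0],"angular":[0,0,-0.867],"fingers":1},{"slide":[-0.843,-0.632,0],"angular":[0,0,-0.867],"fingers":1},{"slide":[-0.843,-0.632,0],"angular":[0,0,-0.867],"fingers":1},{"slide":[-0.843,-0.632,0],"angular":[0,0,-0.867],"fingers":1},{"slide":[-0.843,-0.632,0],"angular":[0,0,-0.867],"fingers":1}]' 40; python3 -c "
from h import *
step((.47,.141,.175),down(2.2))"
```

```text
clock: 1.95
ee_pos: [0.3495, 0.3007, 0.221]
tool_rot: [[-0.985, -0.173, -0.0], [-0.173, 0.985, 0.0], [0.0, 0.0, -1.0]]
ft_force: [-0.1, 0.5, -0.8]
width: 0.0855
grip_force: 0.0
slide [-0.304 -0.594  0.153] ang [ 0.    -0.    -0.869]
```

```bash
python3 -m jog '[{"slide":[-0.05,-0.1,0],"angular":[0,0,-0.15],"fingers":1},{"slide":[-0.1,-0.2,0],"angular":[0,0,-0.3],"fingers":1},{"slide":[-0.15,-0.3,0.03],"angular":[0,0,-0.45],"fingers":1},{"slide":[-0.2,-0.4,0.06],"angular":[0,0,-0.6],"fingers":1},{"slide":[-0.25,-0.5,0.1],"angular":[0,0,-0.75],"fingers":1},{"slide":[-0.304,-0.594,0.153],"angular":[0,0,-0.869],"fingers":1},{"slide":[-0.304,-0.594,0.153],"angular":[0,0,-0.869],"fingers":1},{"slide":[-0.304,-0.594,0.153],"angular":[0,0,-0.869],"fingers":1},{"slide":[-0.304,-0.594,0.153],"angular":[0,0,-0.869],"fingers":1},{"slide":[-0.304,-0.594,0.153],"angular":[0,0,-0.869],"fingers":1}]'
python3 - <<'E'
from h import *
from rig import capture
S=capture("side");T=capture("top")
c=lambda im,x,y:cv2.resize(im[y:y+100,x:x+100,::-1],(400,400),interpolation=cv2.INTER_CUBIC)
cv2.imwrite("pics/above.png",np.hstack([c(S,205,190),c(T,195,235)]))
step((.47,.141,.097),down(2.2))
E
```

```text
clock: 3.2
ee_pos: [0.4704, 0.1406, 0.1756]
tool_rot: [[-0.809, -0.588, 0.001], [-0.588, 0.809, 0.0], [-0.001, -0.0, -1.0]]
ft_force: [-0.2, -0.4, 0.0]
width: 0.0852
grip_force: 0.0
slide [-0.     0.003  0.261] ang [-0.001  0.001 -0.003]
```

View pics/above.png

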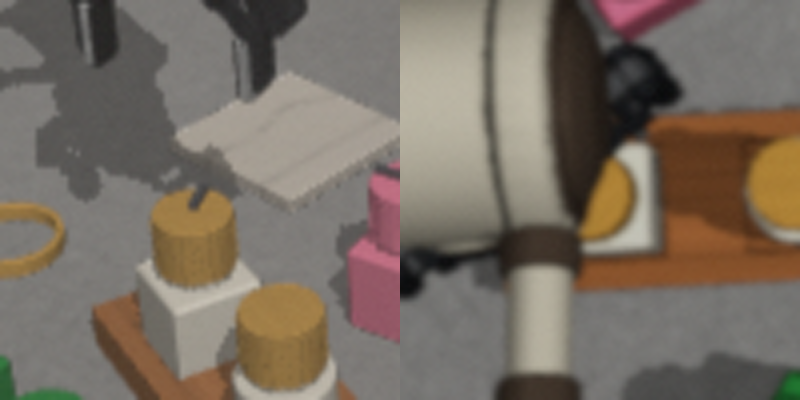

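The fingers straddle the cap (in the side crop the tips are at (95,55) and (255,95), the cap at (193,215)). I'll descend and grip.

```bash
python3 -m jog '[{"slide":[0,0,0.05],"angular":[0,0,0],"fingers":1},{"slide":[0,0,0.12],"angular":[0,0,0],"fingers":1},{"slide":[0,0,0.19],"angular":[0,0,0],"fingers":1},{"slide":[0,0,0.24],"angular":[0,0,0],"fingers":1},{"slide":[0,0,0.26],"angular":[0,0,0],"fingers":1},{"slide":[0,0,0.26],"angular":[0,0,0],"fingers":0.7},{"slide":[0,0,0.26],"angular":[0,0,0],"fingers":0.4},{"slide":[0,0,0.26],"angular":[0,0,0],"fingers":0.4},{"slide":[0,0,0.26],"angular":[0,0,0],"fingers":0.4},{"slide":[0,0,0.26],"angular":[0,0,0],"fingers":0.4}]' 40; python3 -c "
from rig import sensors
s=sensors.read_state();print(s['ft_force'],s['torque'],s['q'])"
```

```text
clock: 4.55
ee_pos: [0.4714, 0.1399, 0.0982]
tool_rot: [[-0.81, -0.587, 0.002], [-0.587, 0.81, -0.0], [-0.002, -0.001, -1.0]]
ft_force: [-1.6, -1.0, 5.8]
width: 0.0432
grip_force: 40.3
[-1.61922076 -0.99755134  5.77020283] [-0.07641881  0.09682768  0.08433583] [ 4.22035121e-02  7.67180502e-02  1.94387499e+00 -1.81853187e-04
  1.11885327e+00 -2.15569852e+00]
```

```bash
python3 -m jog '[{"slide":[0,0,0],"angular":[0,0,0.1],"fingers":0.4},{"slide":[0,0,0],"angular":[0,0,0.2],"fingers":0.4},{"slide":[0,0,0],"angular":[0,0,0.3],"fingers":0.4},{"slide":[0,0,0],"angular":[0,0,0.4],"fingers":0.4},{"slide":[0,0,0],"angular":[0,0,0.5],"fingers":0.4},{"slide":[0,0,0],"angular":[0,0,0.6],"fingers":0.4},{"slide":[0,0,0],"angular":[0,0,0.7],"fingers":0.4},{"slide":[0,0,0],"angular":[0,0,0.8],"fingers":0.4},{"slide":[0,0,0],"angular":[0,0,0.9],"fingers":0.4},{"slide":[0,0,0],"angular":[0,0,1],"fingers":0.4}]'; python3 -c "
from rig import sensors
s=sensors.read_state();print(s['ft_force'],s['torque'],s['q'])"
```

```text
clock: 5.8
ee_pos: [0.4715, 0.1397, 0.0982]
tool_rot: [[-0.995, -0.102, 0.002], [-0.102, 0.995, -0.0], [-0.002, -0.001, -1.0]]
ft_force: [0.3, -2.0, 7.0]
width: 0.0427
grip_force: 40.4
[ 0.33122978 -1.96003101  6.99944337] [-0.15764493  0.048998    0.0688028 ] [ 4.20924010e-02  7.67454808e-02  1.94381763e+00 -6.40346154e-04
  1.11882641e+00 -1.63047660e+00]
```

```bash
python3 -m jog '[{"slide":[0,0,0],"angular":[0,0,0.06],"fingers":0.4},{"slide":[0,0,0],"angular":[0,0,0.12],"fingers":0.4},{"slide":[0,0,0],"angular":[0,0,0.18],"fingers":0.4},{"slide":[0,0,0],"angular":[0,0,0.24],"fingers":0.4},{"slide":[0,0,0],"angular":[0,0,0.3],"fingers":0.4},{"slide":[0,0,0],"angular":[0,0,0.36],"fingers":0.4},{"slide":[0,0,0],"angular":[0,0,0.42],"fingers":0.4},{"slide":[0,0,0],"angular":[0,0,0.48],"fingers":0.4},{"slide":[0,0,0],"angular":[0,0,0.54],"fingers":0.4},{"slide":[0,0,0],"angular":[0,0,0.6],"fingers":0.4}]'; python3 -c "
from rig import sensors
s=sensors.read_state();print(s['ft_force'],s['torque'],s['q'])"
```

```text
clock: 7.05
ee_pos: [0.4712, 0.1398, 0.0982]
tool_rot: [[-0.978, 0.21, 0.002], [0.21, 0.978, -0.0], [-0.002, 0.0, -1.0]]
ft_force: [-2.1, -1.9, 6.8]
width: 0.0434
grip_force: 40.5
[-2.08642741 -1.91248742  6.82330184] [-0.1162732   0.26826396  0.07338099] [ 4.21807173e-02  7.66345767e-02  1.94402260e+00 -4.12811770e-04
  1.11940696e+00 -1.31700284e+00]
```

```bash
python3 -m jog '[{"slide":[0,0,0],"angular":[0,0,0.03],"fingers":0.4},{"slide":[0,0,0],"angular":[0,0,0.06],"fingers":0.4},{"slide":[0,0,0],"angular":[0,0,0.09],"fingers":0.4},{"slide":[0,0,0],"angular":[0,0,0.12],"fingers":0.4},{"slide":[0,0,0],"angular":[0,0,0.15],"fingers":0.4},{"slide":[0,0,0],"angular":[0,0,0.18],"fingers":0.4},{"slide":[0,0,0],"angular":[0,0,0.21],"fingers":0.4},{"slide":[0,0,0],"angular":[0,0,0.24],"fingers":0.4},{"slide":[0,0,0],"angular":[0,0,0.27],"fingers":0.4},{"slide":[0,0,0],"angular":[0,0,0.3],"fingers":0.4}]'; python3 -c "
from rig import sensors
s=sensors.read_state();print(s['ft_force'],s['torque'],s['q'])"
```

```text
clock: 8.3
ee_pos: [0.4725, 0.1389, 0.0986]
tool_rot: [[-0.934, 0.358, 0.004], [0.358, 0.934, -0.002], [-0.005, -0.001, -1.0]]
ft_force: [1.5, -3.9, 5.0]
width: 0.0431
grip_force: 40.7
[ 1.50300991 -3.91702582  4.99870345] [-0.87358981 -0.31349682  0.62149186] [ 0.04166946  0.07673243  1.94308327 -0.00284569  1.11741372 -1.16129875]
```

The torque jumped from 0.07 to 0.62 N m after about 57° of turning, so the cap is on its stop. Lifting now.

```bash
python3 -m jog '[{"slide":[0,0,0],"angular":[0,0,0],"fingers":0.4},{"slide":[0,0,-0.02],"angular":[0,0,0],"fingers":0.4},{"slide":[0,0,-0.05],"angular":[0,0,0],"fingers":0.4},{"slide":[0,0,-0.1],"angular":[0,0,0],"fingers":0.4},{"slide":[0,0,-0.17],"angular":[0,0,0],"fingers":0.4},{"slide":[0,0,-0.25],"angular":[0,0,0],"fingers":0.4},{"slide":[0,0,-0.33],"angular":[0,0,0],"fingers":0.4},{"slide":[0,0,-0.4],"angular":[0,0,0],"fingers":0.4},{"slide":[0,0,-0.45],"angular":[0,0,0],"fingers":0.4},{"slide":[0,0,-0.45],"angular":[0,0,0],"fingers":0.4}]' 60
python3 - <<'E'
from h import *
from rig import capture,sensors
s=sensors.read_state();print(s['ft_force'],s['torque'],s['q'],s['ee_pos'])
S=capture("side");cv2.imwrite("pics/side_lift_full.png",S[:,:,::-1])
p=proj("side",s["ee_pos"]-[0,0,.05]);x,y=int(p[0])-40,int(p[1])-40;print(x,y)
cv2.imwrite("pics/lift.png",cv2.resize(S[y:y+80,x:x+80,::-1],(560,560),interpolation=cv2.INTER_CUBIC))
E
```

```text
clock: 9.55
ee_pos: [0.4714, 0.14, 0.234]
tool_rot: [[-0.933, 0.36, 0.003], [0.36, 0.933, 0.0], [-0.003, 0.002, -1.0]]
ft_force: [-0.6, 0.9, -2.5]
width: 0.0416
grip_force: 65.2
[-0.63527112  0.89541809 -2.4989515 ] [ 0.04817438  0.01079578 -0.03342024] [ 4.23490621e-02 -7.31946336e-02  1.81019620e+00  1.92407644e-04
  1.40120784e+00 -1.16064181e+00] [0.47139442 0.14004258 0.23404732]
210 174
```

View pics/lift.png

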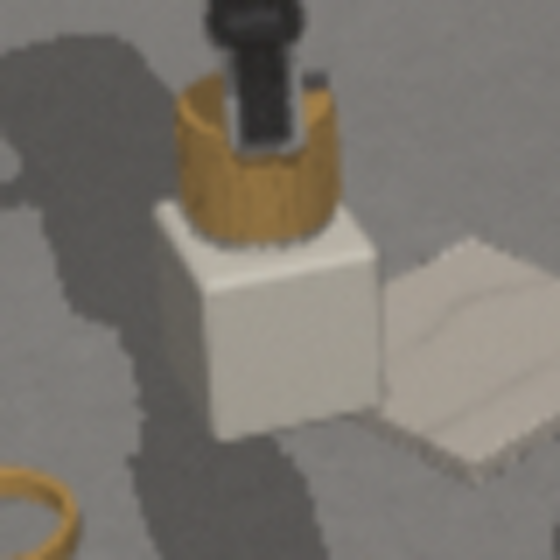

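Held upright. The corners of the −y face in the crop are at (205,292), (378,258), (220,438) and (385,410), and the ridge is at (317,80). Now I'll work out the jar's yaw relative to the tool.

Run:
```python
from h import *
from rig import sensors
np.set_printoptions(precision=4,suppress=True)
s=sensors.read_state()
p=lambda a,b,z:onz("side",(210-.43+a/7,174-.43+b/7),z)
zb=s["ee_pos"][2]-.0845;zt=zb+.058
A,B,C,D,E=p(205,290,zt),p(378,254,zt),p(220,440,zb),p(385,412,zb),p(157,203,zt)
for a,b in((A,B),(C,D)): d=b-a;print(d,np.linalg.norm(d),np.arctan2(d[1],d[0]))
d=E-A;print(d,np.linalg.norm(d),np.arctan2(-d[0],d[1]))
cx=(B+E)/2;print("centre",cx,s["ee_pos"],"tool y yaw",np.arctan2(s["tool_rot"][1,1],s["tool_rot"][0,1]))
R=p(317,76,zt+.042)-cx;print("ridge",R,np.arctan2(R[1],R[0]))
```

```text
[ 0.0524 -0.0068  0.    ] 0.052869157026900405 -0.1292289630076378
[ 0.05   -0.0114  0.    ] 0.051243162902331336 -0.22356142187985756
[0.007  0.0553 0.    ] 0.05571208473413808 -0.1264287395438113
centre [0.4679 0.1406 0.2061] [0.4706 0.14   0.2326] tool y yaw 1.203018137340892
ridge [0.0235 0.0073 0.042 ] 0.30246929788041127
```

```bash
cat >> h.py <<'E'
def goal(L=(.7616,-.0757,.2215),ps=-.292,p=.152,jy=-.125,ty=1.203,off=.0345):
    x=np.array([np.cos(p)*np.cos(ps),np.cos(p)*np.sin(ps),np.sin(p)]);y=np.array([-np.sin(ps),np.cos(ps),0]);z=np.cross(x,y)
    RL=np.c_[x,y,z]; med=np.array(L)-.12*x; jc=med-.03*x+.016*z
    return jc+off*z, RL@Ro.from_euler("z",jy).as_matrix().T@down(ty), jc, RL
E
python3 - <<'E'
from h import *
P,R,jc,RL=goal();print(P,jc);print(R);step(P,R);step(P-RL[:,0]*.04,R)
E
```

```text
[ 0.61228295 -0.03081646  0.24870544] [ 0.61728565 -0.03232023  0.21460322]
[[-0.84965459  0.50701119  0.14500597]
 [ 0.50644411  0.86117041 -0.04358766]
 [-0.14697428  0.03640296 -0.98847022]]
slide [-0.645 -0.362 -0.053] ang [-0.045 -0.286  0.318]
slide [-0.514 -0.372 -0.033] ang [-0.045 -0.286  0.318]
```

```bash
python3 -m jog '[{"slide":[-0.04,-0.03,-0.02],"angular":[0,0,0],"fingers":0.4},{"slide":[-0.1,-0.08,-0.05],"angular":[0,-0.04,0.05],"fingers":0.4},{"slide":[-0.18,-0.14,-0.053],"angular":[-0.01,-0.08,0.1],"fingers":0.4},{"slide":[-0.27,-0.2,-0.053],"angular":[-0.02,-0.12,0.15],"fingers":0.4},{"slide":[-0.36,-0.26,-0.053],"angular":[-0.03,-0.17,0.2],"fingers":0.4},{"slide":[-0.45,-0.31,-0.053],"angular":[-0.035,-0.21,0.25],"fingers":0.4},{"slide":[-0.53,-0.34,-0.053],"angular":[-0.04,-0.25,0.28],"fingers":0.4},{"slide":[-0.6,-0.355,-0.053],"angular":[-0.045,-0.286,0.318],"fingers":0.4},{"slide":[-0.63,-0.362,-0.053],"angular":[-0.045,-0.286,0.318],"fingers":0.4},{"slide":[-0.645,-0.362,-0.053],"angular":[-0.045,-0.286,0.318],"fingers":0.4}]'; python3 -m jog '[{"slide":[0,0,0],"angular":[0,0,0],"fingers":0.4},{"slide":[0,0,0],"angular":[0,0,0],"fingers":0.4},{"slide":[0,0,0],"angular":[0,0,0],"fingers":0.4},{"slide":[0,0,0],"angular":[0,0,0],"fingers":0.4},{"slide":[0,0,0],"angular":[0,0,0],"fingers":0.4},{"slide":[0,0,0],"angular":[0,0,0],"fingers":0.4},{"slide":[0,0,0],"angular":[0,0,0],"fingers":0.4},{"slide":[0,0,0],"angular":[0,0,0],"fingers":0.4},{"slide":[0,0,0],"angular":[0,0,0],"fingers":0.4},{"slide":[0,0,0],"angular":[0,0,0],"fingers":0.4}]'
python3 - <<'E'
from h import *
from rig import capture
P,R,jc,RL=goal();step(P,R)
S=np.mean([capture("side").astype(float) for _ in range(4)],0);T=np.mean([capture("top").astype(float) for _ in range(4)],0)
np.savez("avg2.npz",S=S,T=T)
o=np.zeros((560,800,3),np.uint8)
p=proj("side",jc);x,y=int(p[0])-40,int(p[1])-45;print("side",x,y)
g=lambda im,w,h,k:cv2.resize(im[:,:,::-1].astype(np.uint8),(w*k,h*k),interpolation=cv2.INTER_CUBIC)
o[:,:480]=g(S[y:y+70,x:x+60],60,70,8)
p=proj("top",jc);xt,yt=int(p[0])-32,int(p[1])-55;print("top",xt,yt)
o[:,480:]=g(T[yt:yt+112,xt:xt+64],64,112,5)
cv2.imwrite("pics/fin1.png",o)
for n in("side","top"): # expected lower corners and upper corners
    print(n,[np.round((proj(n,jc+RL@np.array(v))-[(x,y),(xt,yt)][n=="top"]+.5)*(8 if n=="side" else 5)).astype(int).tolist() for v in((-.028,-.028,-.05),(.028,-.028,-.05),(-.028,-.028,.008),(.028,-.028,.008),(-.028,.028,.008),(-.028,.028,-.05))])
E
```

```text
clock: 10.85
ee_pos: [0.6123, -0.0308, 0.2478]
tool_rot: [[-0.85, 0.506, 0.144], [0.506, 0.862, -0.043], [-0.146, 0.036, -0.989]]
ft_force: [-0.5, 0.5, -1.6]
width: 0.0417
grip_force: 65.4
clock: 12.1
ee_pos: [0.612, -0.031, 0.248]
tool_rot: [[-0.85, 0.507, 0.144], [0.506, 0.861, -0.044], [-0.147, 0.036, -0.989]]
ft_force: [0.1, 0.2, -2.2]
width: 0.0415
grip_force: 65.4
slide [-0.001  0.001 -0.002] ang [-0.001 -0.001  0.001]
side 312 176
top 294 142
side [[273, 618], [487, 560], [246, 429], [468, 369], [183, 310], [211, 495]]
top [[217, 379], [255, 239], [217, 370], [258, 222], [69, 330], [78, 341]]
```

View pics/fin1.png

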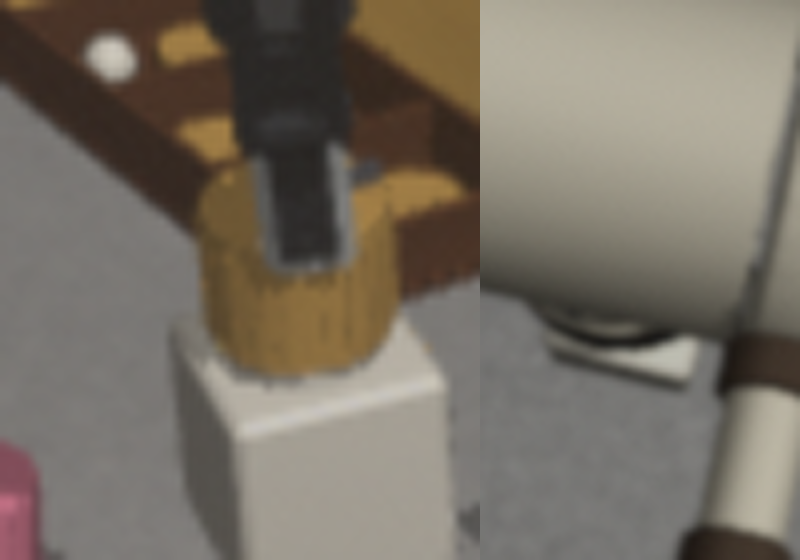

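In the side crop the jar's top corners are at (237,438), (446,380) and (172,325), against expected (246,429), (468,369) and (183,310). In the top crop its near edge runs (70,355)–(210,383), about 2 px nearer the robot than expected. So the yaw is close but the jar is a few mm short in x. I'll take one larger crop with the lower corners to settle it.

Run:
```python
import numpy as np,cv2
d=np.load("avg2.npz");S,T=d["S"],d["T"]
g=lambda im,w,h:cv2.resize(np.clip(im[:,:,::-1],0,255).astype(np.uint8),(w,h),interpolation=cv2.INTER_CUBIC)
o=np.zeros((540,800,3),np.uint8)
o[:,:400]=g(S[205:259,330:370+0],400,540); o[:400,400:]=g(T[195:227,304:336],400,400)
cv2.imwrite("pics/fin2.png",o)
```

```text
(no output)
```

View pics/fin2.png

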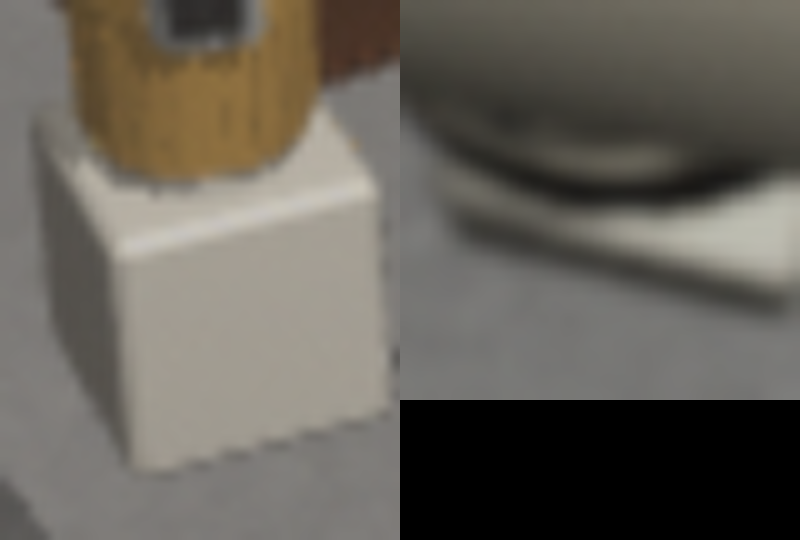

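Run:
```python
from h import *
from scipy.optimize import least_squares
np.set_printoptions(precision=4,suppress=True)
P,R,jc,RL=goal()
V=dict(a=(-1,-1,.008),b=(1,-1,.008),c=(-1,-1,-.05),d=(1,-1,-.05),e=(-1,1,.008),f=(-1,1,-.05))
ob=[("side",k,(330-.45+u/10,205-.45+v/10)) for k,u,v in(("a",118,246),("b",377,186),("c",137,470),("d",389,411),("e",35,118),("f",52,325))]
ob+=[("top",k,(304-.46+(u-400)/12.5,195-.46+v/12.5)) for k,u,v in(("a",786,286),("e",450,200),("c",782,310),("f",463,237))]
def res(p,o=ob):
    Rj=RL@Ro.from_rotvec(p[3:6]).as_matrix();r=[]
    for n,k,m in o:
        v=np.array(V[k]);v[2]=(v[2]+.021)*p[6]/.028-.021;v[:2]*=p[6];r+=list(proj(n,jc+RL@p[:3]+Rj@v)-m)
    return np.array(r)
for nm,o in(("both",ob),("side",ob[:6])):
    f=least_squares(res,[0]*6+[.028],args=(o,));print(nm,"shift in lens axes mm",f.x[:3]*1e3,"rot",f.x[3:6],"half",f.x[6],"rms",np.sqrt(np.mean(f.fun**2)));print(f.fun.reshape(-1,2).round(1).tolist())
```

```text
both shift in lens axes mm [-5.3502  1.7718 -1.2397] rot [0.0121 0.0421 0.0395] half 0.026265554281827926 rms 0.540708270757905
[[-0.5, 0.5], [-0.6, -0.0], [-0.4, 0.4], [-0.8, -0.2], [-0.5, -0.6], [-0.0, 0.5], [0.9, -1.0], [-0.2, -0.6], [0.7, -0.3], [-0.2, -0.6]]
side shift in lens axes mm [-2.8315  7.9295 -5.867 ] rot [0.009  0.0523 0.0441] half 0.026424177744202085 rms 0.31902634861353146
[[0.2, 0.3], [-0.1, -0.1], [0.0, 0.3], [-0.4, -0.2], [0.0, -0.7], [0.3, 0.5]]
```

Run:
```python
from h import *
from scipy.optimize import least_squares
np.set_printoptions(precision=4,suppress=True)
V=[(-1,-1,.008),(1,-1,.008),(-1,-1,-.05),(1,-1,-.05),(-1,1,.008)]
M_=[(209.57+u/7,173.57+v/7) for u,v in((205,290),(378,254),(220,440),(385,412),(157,203))]
jc=np.array([.4706,.14,.1985])
def res(p):
    Rj=Ro.from_rotvec(p[3:6]).as_matrix();r=[]
    for v,m in zip(V,M_):
        v=np.array(v);v[2]=(v[2]+.021)*.0264/.028-.021;v[:2]*=.0264;r+=list(proj("side",jc+p[:3]+Rj@v)-m)
    return np.array(r)
f=least_squares(res,[0]*6);print(f.x,f.fun)
P,R,j,RL=goal()
C=RL@Ro.from_rotvec([-.008,-.025,-.035]).as_matrix()@RL.T
med=j+RL@np.array([.03,0,-.016])
P2=med+C@(P-med)+RL@np.array([.0045,-.0012,.001]);step(P2,C@R)
```

```text
[-0.0039 -0.0029  0.003   0.0155  0.0228 -0.1199] [ 0.047  -0.2237  0.0547  0.1761 -0.311   0.4742  0.0315 -0.5289  0.1777
  0.0984]
slide [-0.011  0.004 -0.003] ang [ 0.002 -0.051  0.068]
```

```bash
python3 -m jog '[{"slide":[-0.004,0,-0.002],"angular":[0,-0.015,0.02],"fingers":0.4},{"slide":[-0.009,0,-0.004],"angular":[0,-0.03,0.045],"fingers":0.4},{"slide":[-0.014,0,-0.006],"angular":[0.002,-0.05,0.068],"fingers":0.4},{"slide":[-0.014,0,-0.006],"angular":[0.002,-0.05,0.068],"fingers":0.4},{"slide":[-0.014,0,-0.006],"angular":[0.002,-0.05,0.068],"fingers":0.4},{"slide":[-0.014,0,-0.006],"angular":[0.002,-0.05,0.068],"fingers":0.4},{"slide":[-0.014,0,-0.006],"angular":[0.002,-0.05,0.068],"fingers":0.4},{"slide":[-0.014,0,-0.006],"angular":[0.002,-0.05,0.068],"fingers":0.4},{"slide":[-0.014,0,-0.006],"angular":[0.002,-0.05,0.068],"fingers":0.4},{"slide":[-0.014,0,-0.006],"angular":[0.002,-0.05,0.068],"fingers":0.4}]'
python3 - <<'E'
from rig import capture
import cv2
cv2.imwrite("pics/end.png",capture("side")[100:340,200:520,::-1].repeat(2,0).repeat(2,1))
E
```

```text
clock: 13.75
ee_pos: [0.6153, -0.033, 0.2504]
tool_rot: [[-0.827, 0.537, 0.166], [0.535, 0.843, -0.058], [-0.171, 0.04, -0.984]]
ft_force: [0.6, -0.2, -2.6]
width: 0.0415
grip_force: 65.5
```

View pics/end.png

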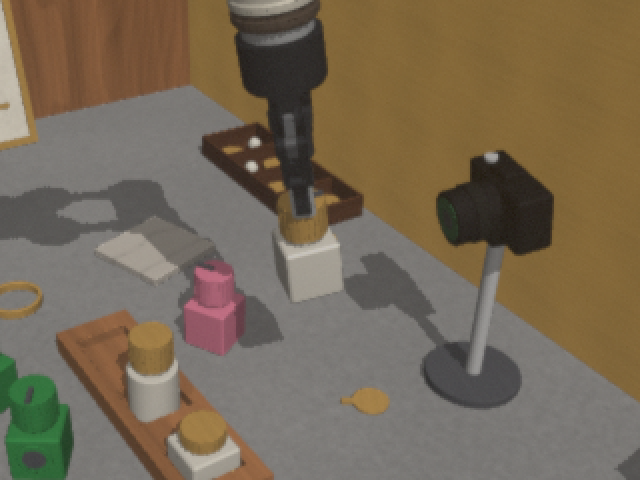

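The final view shows the jar held upright at (307,262), facing the lens at (450,217). The rack jars, jewellery and camera are undisturbed. Handing in.

```bash
python3 -c "
from rig import bot
print(bot.close_job())"
```

```text
the job is handed in; nothing more can be done
None
```

I handed in the job at about 14 s of the 42 s allowed: the cap was turned until it hit its stop (0.62 N m), and the jar is held still in front of the lens. By image measurement the medallion should be within a few millimetres and a few hundredths of a radian of the asked pose. I confirmed the last small correction only by eye, and neither camera can see the medallion face there.

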